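# Slide the butter pack home into its bay

### The arm

A 6-joint arm with a two-finger parallel gripper is mounted at the origin on a cart in front of the work surface, level with it; the furniture and walls round the work are solid. World frame = base frame: x ahead of the robot, y to its left, z up, the work surface at z = 0. Lengths are in m, angles in rad, forces in N, time in s.
With the tool pointing down it reaches from about 0.35 to 0.775 m from the base axis. Payload 5.5 kg.
Tool frame: the origin (TCP) lies midway between the tips of the shut fingers; the grasp point (between the pads) lies 19 mm behind it; z points along the fingers, y is the line along which they close (so a half turn about z gives the same grasp; the last joint's range is limited). The gripper opens to 85 mm and grips with 20 to 120 N. Pads are 22 mm wide; open, the fingers measure 114 mm over their backs; the gripper's body (76 mm by 85 mm) begins 54 mm behind the grasp point. The pads swing forward as they close: fully open they stand 13 mm farther back than shut.
Start: joints at [1.053, 0.313, 0.046, 1.304, 0, 1.431], TCP at [0.212, 0.534, 0.231] pointing down, gripper open.
Joint ranges: [-2.76, 2.76], [-0.86, 1.69], [-1.03, 1.26], [-2.2, 2.34], [-1.47, 1.5], [-3.14, 3.14]. Speed limits (rad/s): [2.57, 2.57, 3.14, 3.14, 3.14, 3.14].

### API

Orientations are given as a unit quaternion [w, x, y, z].
In Python, from workcell import env gives the robot as it stands.
- The arm moves only by the tool move_arm, never from a script. Its argument "targets" is a list of rows, each a list of 3 entries, a list of its own where there are three numbers: the shift along the tool's x, y, z in mm, then the turn, a rotation vector about the tool's x, y, z in units of 10 degrees (1.0 is 10 degrees), then the closure, from -1 (fully open) to 1 (shut). In form: [[[dx, dy, dz], [ax, ay, az], gripper], ...]. A call has 1 to 5 rows; each row is the pose to reach, as a shift and turn from the pose commanded when the call began, along the tool's axes at that moment; what a row does not reach only later rows make up. A row lasts 1/8 s, in which the tool goes at most 62.5 mm and 10.7 degrees, less where a joint would pass 70% of its speed; a pose out of reach is approached as far as the arm can. A call with a gripper value outside its range is refused whole. The fingers move at their own pace and stop on an object; "squeeze" is the grip in N (left out, the last holds). Time passes only in rows, so rows that repeat a pose let the fingers close. It gives the time, the measured TCP pose, the force, the opening and the grip force at its end, in the units of the state.
- env.get_state(): the state, without advancing time (a new reading comes with each control period).
- env.read_camera(name): name is "side" or "top" or "wrist"; returns a dict with "pixels" (480x640x3 uint8, red, green, blue), "fovy" (degrees; the focal length in pixels is half the picture's height over the tangent of half this angle, whatever the lens; pixels are square), "cx", "cy" (the principal point, pixels), "extrinsics" (4x4, takes a point from world to camera coordinates); the wrist camera has in their place "mount" (4x4, takes a point from camera to tool coordinates, whose origin is the TCP and whose axes are the flange's). Camera axes: x right, y up, looking along -z (the intrinsics and any distortion apply to the point x, -y, -z); pixel columns grow to the right and rows downward; lengths in m; the calibration is good to about 2 mm. A picture is of the moment at which its call begins: read the wrist's pose just before it. There is no depth.
- env.hand_in(): hands the job in; it is judged then, once.
Trained networks look in a picture, given as the dict that the camera call returned (one of the last four; its "shot" number tells which), for a name from the list of things; names that differ only in an ending like _2 or _b are one class to them, and where a whole thing is asked for, a point or a joint stands for the part that bears it (a point fixed in the world has none). Each returns a list of dicts, best first, with "confidence" (0 to 1); they miss things now and then, are a little off and sometimes report something else, mostly with a low value. They report only what shows in the picture. A call takes as long as a camera call. They do not tell look-alikes from the thing itself.
- env.spot_in(thing, picture): "centre" ([x, y, z] in m, in world coordinates, good to about 4 mm: the middle of the surface that is visible of it).
- env.regions_of(thing, picture): "mask" (480x640 bool, what is visible of it).
- env.landmark_of(thing, picture): "centre" ([x, y, z] in m, in world coordinates, good to about 4 mm: a listed point, or the origin of a listed thing).
The state is a dict: "clock": time; "joint_pos": joint angles; "qvel": joint speeds; "tau": joint torques, N m; "tcp_pos": TCP position; "orientation": TCP orientation; "wrist_force": force on the tool from outside, world axes, zero at the start; "ft_torque": the same for the moment, N m; "finger_gap": finger opening in m; "grip_force": force on a finger pad.
Only numpy, scipy, OpenCV 4.12 (cv2) and the standard library are available. Lean on these libraries where they do the work, as an engineer would, in place of code of your own. Each camera call takes 0.05 s, during which the arm holds its last target. There are 200 camera calls.

### The job

Push the butter pack along the worktop into the empty bay of the wooden pack rack, the one with the thin cork liner, short end first, until it is fully home against the back rail and sits straight in the bay. Push it gently with the fingers only: it must stay flat on the worktop and never be lifted, tipped or squeezed hard, and everything else must be left where it stands.

Things in the scene. Friction and masses are not known exactly. Their poses are not given: they have to be found in the camera images.
- butter_pack: Block of butter in pale yellow wrapping, 73 mm wide (its x axis), 102 mm long (its y axis), 37 mm high, loose, lying flat, under 0.5 kg. Origin: centre of its underside, z up. It starts in front of the rack, to the left (+y) of the empty bay, its long axis roughly ahead (+x), up to 0.47 rad off the rack's x axis. Either short end may go in first.
- pack_rack: Low wooden rack fixed to the worktop, no floor: a back rail and 4 dividers form 3 bays side by side, open to the front and above. Origin on the worktop, middle of the open front line; x points into the bays, y left along the row. Bay centre lines y = -103, 0, +103 mm; bays 95 mm wide inside; dividers 8 mm thick, 28 mm high, front ends at x = 0. Yaw within 0.12 rad of the world's.
- rack_back (a point): Point on the worktop at the middle of the inner face of the rack's back rail, 95 mm in from the open front; axes as the rack. The back rail is 40 mm high, 10 mm thick, 337 mm long. A butter pack that is home has its inner end against this face, its centre 51 mm in front of it, and stands 7 mm out of the front.
- bay_liner: Thin brown cork liner, 88 x 80 mm, less than 1 mm thick (no obstacle), lying in the one empty bay; which bay varies. Its axes are parallel to the rack's; origin at the liner's centre, on the bay's centre line, 39 mm in from the open front. A butter pack that is home has its centre 5 mm farther in (+x) than this origin.
- fish_tin: Flat oblong tin, 63 x 105 x 29 mm, loose, standing in another bay of the rack, long axis into the bay; origin at the centre of its underside. Leave it alone.
- food_can: Upright round can, 58 mm diameter, 72 mm high, loose, standing in another bay of the rack; origin at the centre of its underside. Leave it alone.
- mug: White mug, about 84 x 117 x 92 mm, loose, on the worktop left of the rack; origin at the centre of its underside. Leave it alone.
- garlic: Garlic bulb, 55 mm, loose, on the worktop left of the rack; origin at the centre of its underside. Leave it alone.
- glass: Clear drinking glass, 78 mm diameter, 92 mm high, loose, on the worktop to the right; origin at the centre of its underside. Leave it alone.
- lemon: Lemon, 72 x 57 x 58 mm, loose, on the chopping board to the right; origin at the centre of its underside. Leave it alone.
Things that resemble listed ones, but are neither listed nor needed, are in the scene too. Leave any red look-alike of the butter_pack alone.

How it is judged:
At the end, for the whole second after the job is handed in: The butter pack lies flat and at rest in the lined bay, its inner end within 5 mm of the back rail, its long axis within 0.09 rad (5 degrees) of the bay's; every other thing is within 15 mm of where it stood (x of butter_pack in the frame of bay_liner between 0 and 0.009 m and y of butter_pack in the frame of bay_liner between -0.014 and 0.014 m and angle between the y axis of butter_pack and the x axis of bay_liner, either way round below 0.09 rad and height (world z) of butter_pack below 0.005 m and angle between butter_pack's own z axis and vertical below 0.08 rad and linear speed of butter_pack below 0.01 m/s and distance of each of fish_tin, food_can, mug, glass, garlic, lemon from where it was at the start of the episode below 0.015 m); the robot touches nothing.
It fails at once if the butter pack is lifted off the worktop or tipped (height (world z) of butter_pack above 0.012 m or angle between butter_pack's own z axis and vertical above 0.2 rad).
It fails at once if the butter pack is squeezed or pressed hard (over 50 N) (contact force between the fingers and butter_pack above 50 N).
It fails at once if one of the other things is pushed away (15 mm) (distance of any of fish_tin, food_can, mug, glass, garlic, lemon from where it was at the start of the episode above 0.015 m).
It also fails if it takes over 51 s, if anything falls off the work surface, if the arm or the gripper's body presses on something with over 40 N, if the wrist force passes 120 N, or if a joint passes its speed limit or range.

## Working session

There is one attempt and no reset: what is moved stays moved. The work goes in short steps, Python scripts to look and compute and a tool call to move; the robot and the scene stay as the last step left them, time stands still between calls to the robot, and variables do not carry over. Pictures are saved under pics/ and viewed, at most 10 in all, crops included, and the job is handed in when it is done.

Besides the shell and the picture viewer there is one more tool, called after ">>>" by a JSON object that holds its "op" and its "data", one argument or row to a line. move_arm: Moves the arm, as the interface text tells. Its arguments: {"type":"object","properties":{"targets":{"type":"array","items":{"type":"array"}},"squeeze":{"type":"number"}},"required":["targets"]}

```bash
mkdir -p pics; ls
cat > h.py <<'E'
import numpy as np, cv2
from workcell import env
def px2w(p,pic,z):
    E=pic["extrinsics"]; f=240/np.tan(np.radians(pic["fovy"])/2)
    d=np.array([(p[0]-pic["cx"])/f,-(p[1]-pic["cy"])/f,-1.0]); R=np.array(E)[:3,:3]; t=np.array(E)[:3,3]
    o=-R.T@t; w=R.T@d; return o+w*(z-o[2])/w[2]
def rect(mask,pic,z):
    c=max(cv2.findContours(mask.astype(np.uint8),0,1)[0],key=cv2.contourArea)[:,0]
    P=np.array([px2w(p,pic,z)[:2] for p in c])*1000
    return cv2.minAreaRect(P.astype(np.float32))
E
python3 - <<'E'
from h import *
t=env.read_camera("top"); print({k:v for k,v in t.items() if k!='pixels'})
cv2.imwrite("pics/top.png",t["pixels"][:,:,::-1])
print(env.get_state())
for n in ["butter_pack","bay_liner","pack_rack","rack_back","fish_tin","food_can","mug","garlic","glass"]:
    print(n,[(np.round(d["centre"],3),round(d["confidence"],2)) for d in env.landmark_of(n,t)[:3]])
for n,z in [("butter_pack",.037),("bay_liner",0.001),("pack_rack",0.03),("fish_tin",.029)]:
    for d in env.regions_of(n,t)[:2]: print(n,d["confidence"],d["mask"].sum(),rect(d["mask"],t,z))
E
```

```text
pics
{'fovy': 48.68557502204455, 'cx': 305.4502065660145, 'cy': 233.9087309064693, 'extrinsics': array([[ 0.09101071, -0.99583482, -0.0054836 ,  0.02843089],
       [ 0.96866887,  0.08724756,  0.23252629, -0.54893655],
       [-0.23107934, -0.02647418,  0.97257465, -1.42550079],
       [ 0.        ,  0.        ,  0.        ,  1.        ]]), 'shot': 1}
{'clock': 0.05, 'joint_pos': array([ 1.05341657e+00,  3.13970084e-01,  4.49445331e-02,  1.30356775e+00,
       -9.14114525e-06,  1.43119900e+00]), 'qvel': array([ 0.00025594, -0.00211682,  0.00060915, -0.00146817, -0.00185411,
        0.0002896 ]), 'tau': array([ 1.96629691e-03, -4.82156539e+01,  2.99547601e+01,  1.32523407e-02,
       -2.52831842e-04,  2.35182029e-05]), 'tcp_pos': array([0.21184789, 0.53399854, 0.23041201]), 'orientation': array([-2.85536937e-04,  1.87769870e-01,  9.82212639e-01, -8.51919648e-04]), 'wrist_force': array([ 0.40679159, -0.17749754, -1.17970983]), 'ft_torque': array([-0.00651957,  0.03258679,  0.0249732 ]), 'grip_force': 0.0, 'finger_gap': 0.08513318379852428}
butter_pack [(array([0.469, 0.232, 0.002]), 0.
[... 342 characters left out ...]
96)]
garlic [(array([0.644, 0.205, 0.004]), 0.6)]
glass [(array([ 0.498, -0.403, -0.   ]), 0.95)]
butter_pack 0.78 978 ((523.9302368164062, 635.0528564453125), (111.82328033447266, 77.65447998046875), 82.41255187988281)
butter_pack 0.55 944 ((470.18408203125, 229.21676635742188), (105.67410278320312, 73.72686767578125), 6.941641330718994)
bay_liner 0.18 1050 ((511.4301452636719, 511.23046875), (117.05389404296875, 102.84384155273438), 8.498830795288086)
pack_rack 0.93 1225 ((626.7410278320312, -125.46290588378906), (337.13848876953125, 115.53209686279297), 83.78593444824219)
fish_tin 0.87 732 ((611.940673828125, -122.81471252441406), (63.38370895385742, 107.7643051147461), 85.29566192626953)
```

View pics/top.png

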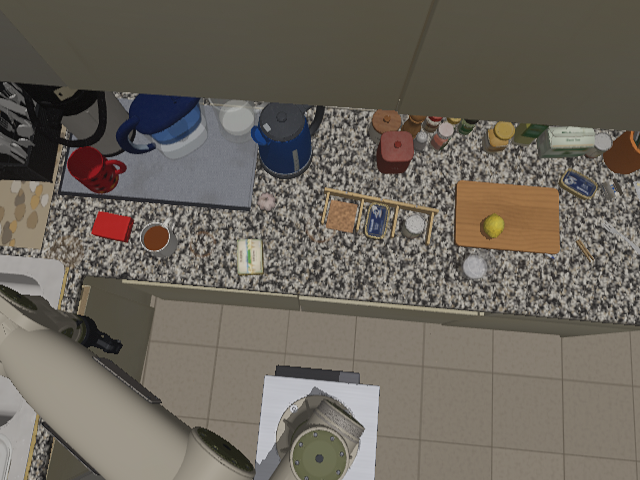

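The top view shows the butter at px (250,257) and the liner in the left bay at (342,217). The red look-alike at (112,226) stays where it is. The butter centre is about (0.470, 0.230) at a yaw of about +7°. The liner is at about (0.626, -0.020) and the rack yaw is about -6°. I'll move in beside the butter.

>>> {"op": "move_arm", "data": {
  "targets": [
    [[-60,-21,15],[0,0,1.0],-0.4],
    [[-120,-42,30],[0,0,2.0],-0.4],
    [[-180,-63,45],[0,0,3.0],-0.4],
    [[-240,-84,60],[0,0,4.0],-0.4],
    [[-300,-105,75],[0,0,5.0],-0.4]
  ],
  "squeeze": 20
}}

```text
clock: 1.32
tcp_pos: [0.4433, 0.3339, 0.1594]
orientation: [0.0, 0.588, 0.809, 0.001]
wrist_force: [0.4, 0.6, 0.3]
finger_gap: 0.0596
grip_force: 0.0
```

```bash
cat >> h.py <<'E'
from scipy.spatial.transform import Rotation as Ro
def goto(x,y,z,yaw):
    s=env.get_state(); q=s["orientation"]; R=Ro.from_quat([*q[1:],q[0]]).as_matrix()
    cur=np.degrees(np.arctan2(R[1,1],R[0,1])); dz=(cur-yaw+90)%180-90
    print("t",round(s["clock"],2),"tcp",np.round(s["tcp_pos"]*1000,1),"yaw",round(cur,1),"F",np.round(s["wrist_force"],1),"gap",round(s["finger_gap"],3))
    print(" shift",np.round(R.T@(np.array([x,y,z])-s["tcp_pos"])*1000,1),"turn",round(dz/10,2))
E
python3 - <<'E'
from h import *
goto(.47,.31,.15,7)
for nm in ["top","side"]:
    t=env.read_camera(nm)
    for n,z in [("butter_pack",.037),("bay_liner",0.001),("pack_rack",.03)]:
        for d in env.regions_of(n,t)[:2]: print(nm,n,round(d["confidence"],2),rect(d["mask"],t,z))
    for n in ["butter_pack","bay_liner","rack_back"]:
        print(n,[(np.round(d["centre"],3),round(d["confidence"],2)) for d in env.landmark_of(n,t)[:3]])
cv2.imwrite("pics/side.png",t["pixels"][:,:,::-1])
E
```

```text
t 1.32 tcp [443.3 333.9 159.4] yaw 18.0 F [0.4 0.6 0.3] gap 0.06
 shift [-31.   17.9   9.4] turn 1.1
top butter_pack 0.78 ((471.6191101074219, 229.3914794921875), (105.61026000976562, 73.72686767578125), 6.941641330718994)
top butter_pack 0.78 ((523.6866455078125, 634.568359375), (112.8977279663086, 78.00942993164062), 82.41254425048828)
top bay_liner 0.78 ((625.1624755859375, -21.467803955078125), (78.84257507324219, 88.38495635986328), 82.8406753540039)
top pack_rack 0.97 ((625.4732055664062, -124.60186767578125), (337.2989807128906, 115.58758544921875), 83.54993438720703)
butter_pack [(array([ 0.473,  0.23 , -0.   ]), 0.67), (array([0.529, 0.643, 0.004]), 0.62)]
bay_liner [(array([ 0.625, -0.019, -0.001]), 0.59)]
rack_back [(array([ 0.67 , -0.126, -0.   ]), 0.9)]
side butter_pack 0.74 ((519.9093017578125, 656.232666015625), (120.47101593017578, 83.38482666015625), 83.47388458251953)
side butter_pack 0.71 ((469.4911804199219, 257.75946044921875), (99.78204345703125, 108.29021453857422), 10.418850898742676)
side bay_liner 0.66 ((633.3638305664062, -32.20366668701172), (52.77961349487305, 64.22016143798828), 80.05730438232422)
side pack_rack 0.58 ((635.7786865234375, -95.53889465332031), (345.3323669433594, 103.6356430053711), 84.66002655029297)
butter_pack [(array([0.471, 0.235, 0.001]), 0.94), (array([ 0.612, -0.121, -0.   ]), 0.5)]
bay_liner [(array([ 0.612, -0.12 , -0.003]), 0.6)]
rack_back [(array([ 0.668, -0.125,  0.002]), 0.74)]
```

View pics/side.png

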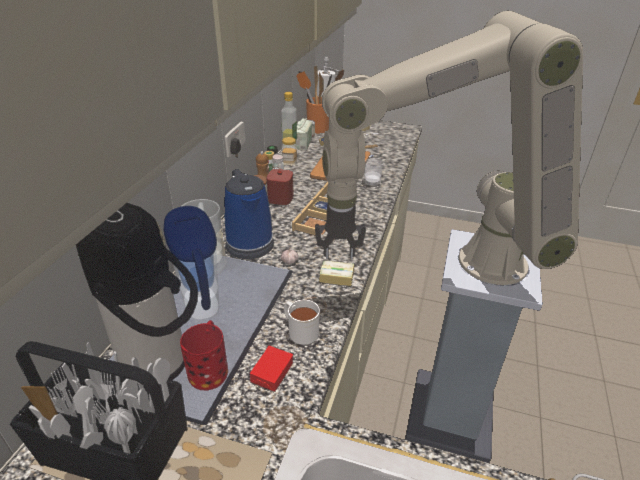

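The side view shows the open gripper above and just left of the butter (337,272), with a clear path to the rack. I'll go down beside the butter's left long face.

>>> {"op": "move_arm", "data": {
  "targets": [
    [[-40,6,20],[0,0,0.8],-0.4],
    [[-43,6,70],[0,0,1.1],-0.4],
    [[-43,6,115],[0,0,1.1],-0.4],
    [[-43,6,145],[0,0,1.1],-0.4],
    [[-43,6,148],[0,0,1.1],-0.4]
  ]
}}

```text
clock: 2.65
tcp_pos: [0.459, 0.2955, 0.0094]
orientation: [-0.001, 0.66, 0.751, -0.002]
wrist_force: [-0.4, 0.0, -0.3]
finger_gap: 0.0595
grip_force: 0.0
```

Run:
```python
from h import *
goto(.467,.26,.010,7)
goto(.467,.01+.047,.010,-6.6)
t=env.read_camera("top")
for d in env.regions_of("butter_pack",t)[:2]: print(rect(d["mask"],t,.037))
```

```text
t 2.65 tcp [459.  295.5   9.4] yaw 7.4 F [-0.4  0.  -0.3] gap 0.06
 shift [-36.2   3.3  -0.6] turn 0.04
t 2.65 tcp [459.  295.5   9.4] yaw 7.4 F [-0.4  0.  -0.3] gap 0.06
 shift [-2.375e+02 -2.270e+01 -1.000e-01] turn 1.4
((523.9569091796875, 634.404541015625), (111.24459075927734, 74.23636627197266), 82.41593170166016)
((471.71844482421875, 229.43670654296875), (102.39578247070312, 73.66111755371094), 6.941631317138672)
```

>>> {"op": "move_arm", "data": {
  "targets": [
    [[-10,3,0],[0,0,0],-0.4],
    [[-18,3,0],[0,0,0],-0.4],
    [[-26,3,0],[0,0,0],-0.4],
    [[-36,3,0],[0,0,0.1],-0.4],
    [[-46,2,0],[0,0,0.2],-0.4]
  ]
}}

```text
clock: 3.38
tcp_pos: [0.4693, 0.2503, 0.0118]
orientation: [0.0, 0.674, 0.739, 0.0]
wrist_force: [0.1, 3.3, 1.6]
finger_gap: 0.0597
grip_force: 1.1
```

Run:
```python
from h import *
goto(.4805,.044,.010,-6.6)
t=env.read_camera("top")
for d in env.regions_of("butter_pack",t)[:2]: print(rect(d["mask"],t,.037))
print([(np.round(d["centre"],3)) for d in env.landmark_of("butter_pack",t)[:3]])
```

```text
t 3.38 tcp [469.3 250.3  11.8] yaw 5.3 F [0.1 3.3 1.6] gap 0.06
 shift [-206.5   -7.9    1.7] turn 1.19
((471.8427429199219, 192.5081024169922), (101.64140319824219, 57.12612533569336), 6.037039756774902)
((524.809326171875, 634.8514404296875), (111.78278350830078, 74.33328247070312), 83.62913513183594)
[array([0.472, 0.199, 0.002])]
```

>>> {"op": "move_arm", "data": {
  "targets": [
    [[-14,0,0],[0,0,0.08],-0.4],
    [[-28,0,1],[0,0,0.16],-0.4],
    [[-42,-1,1],[0,0,0.24],-0.4],
    [[-56,-1,1],[0,0,0.32],-0.4],
    [[-70,-2,1],[0,0,0.4],-0.4]
  ]
}}

```text
clock: 4.15
tcp_pos: [0.4735, 0.1798, 0.0104]
orientation: [-0.0, 0.699, 0.715, -0.0]
wrist_force: [-0.1, 1.7, -0.5]
finger_gap: 0.0601
grip_force: 0.7
```

Run:
```python
from h import *
goto(.4805,.044,.010,-6.6)
t=env.read_camera("top")
for d in env.regions_of("butter_pack",t)[:2]: print(rect(d["mask"],t,.037))
```

```text
t 4.15 tcp [473.5 179.8  10.4] yaw 1.3 F [-0.1  1.7 -0.5] gap 0.06
 shift [-136.     4.     0.4] turn 0.79
((475.67779541015625, 111.54656982421875), (111.89590454101562, 54.24478530883789), 15.109039306640625)
((524.9432373046875, 634.4067993164062), (113.07804107666016, 79.06470489501953), 82.83596801757812)
```

>>> {"op": "move_arm", "data": {
  "targets": [
    [[-14,0,0],[0,0,0.1],-0.4],
    [[-28,1,0],[0,0,0.2],-0.4],
    [[-42,1,0],[0,0,0.3],-0.4],
    [[-56,2,0],[0,0,0.4],-0.4],
    [[-70,2,0],[0,0,0.5],-0.4]
  ]
}}

```text
clock: 4.88
tcp_pos: [0.4773, 0.11, 0.0105]
orientation: [0.0, 0.73, 0.684, 0.0]
wrist_force: [0.7, 1.4, -1.2]
finger_gap: 0.0597
grip_force: 0.6
```

Run:
```python
from h import *
goto(.4805,.044,.010,-6.6)
t=env.read_camera("top")
for d in env.regions_of("butter_pack",t)[:2]: print(rect(d["mask"],t,.037))
cv2.imwrite("pics/top2.png",cv2.resize(t["pixels"][150:330,180:420,::-1],None,fx=3,fy=3))
```

```text
t 4.88 tcp [477.3 110.   10.5] yaw -3.7 F [ 0.7  1.4 -1.2] gap 0.06
 shift [-65.7   7.5   0.5] turn 0.29
((475.4107666015625, 33.868202209472656), (105.89713287353516, 40.52950668334961), 13.470396041870117)
((524.9448852539062, 634.0935668945312), (109.93995666503906, 76.32715606689453), 82.66990661621094)
```

View pics/top2.png

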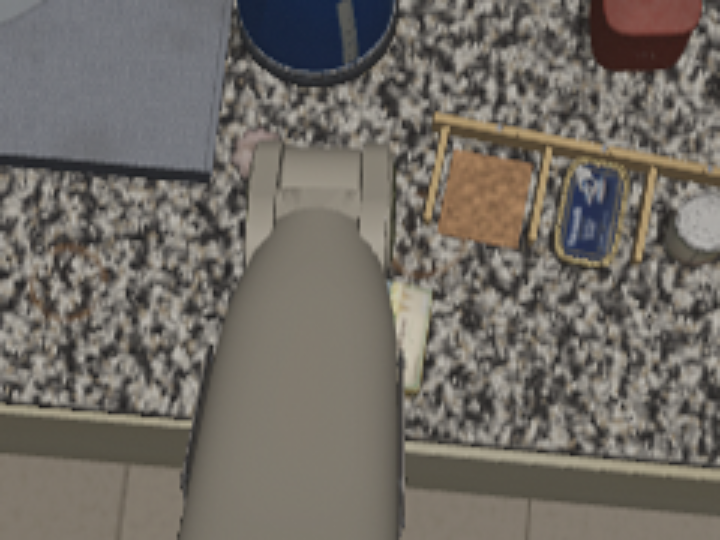

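The arm hides most of the pack. Its right edge shows at crop px (425,290)–(412,390) and is roughly parallel to the bay, so I'll carry on.

>>> {"op": "move_arm", "data": {
  "targets": [
    [[-14,1,0],[0,0,0.1],-0.4],
    [[-28,3,0],[0,0,0.2],-0.4],
    [[-42,4,0],[0,0,0.29],-0.4],
    [[-54,6,0],[0,0,0.29],-0.4],
    [[-64,7,0],[0,0,0.29],-0.4]
  ]
}}

```text
clock: 5.6
tcp_pos: [0.4802, 0.0459, 0.0105]
orientation: [-0.0, 0.746, 0.665, 0.0]
wrist_force: [0.1, 1.9, 1.3]
finger_gap: 0.0599
grip_force: 0.8
```

Run:
```python
from h import *
goto(.4805,.044,.010,-6.6)
for n in ["side","wrist"]:
  t=env.read_camera(n)
  if n=="side":
    cv2.imwrite("pics/s3.png",cv2.resize(t["pixels"][150:330,240:480,::-1],None,fx=3,fy=3))
    print([(np.round(d["centre"],3)) for d in env.landmark_of("butter_pack",t)[:3]])
  else: cv2.imwrite("pics/w3.png",t["pixels"][:,:,::-1])
```

```text
t 5.6 tcp [480.2  45.9  10.5] yaw -6.6 F [0.1 1.9 1.3] gap 0.06
 shift [-1.9  0.5  0.5] turn 0.0
[array([ 0.529,  0.641, -0.003]), array([ 0.471, -0.004,  0.001])]
```

View pics/w3.png

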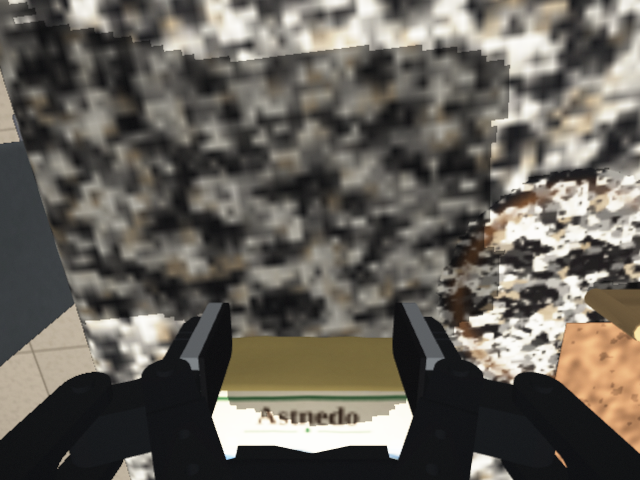

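The wrist view shows the pack's long face flush against both fingertips, spanning px (215–405, 340–400). Now I'll back off and rise.

>>> {"op": "move_arm", "data": {
  "targets": [
    [[20,0,-3],[0,0,0],-0.4],
    [[35,0,-40],[0,0,0],-0.4],
    [[55,-10,-80],[0,0,0],-0.2],
    [[80,-20,-110],[0,0,0],0.0],
    [[110,-30,-110],[0,0,0],0.0]
  ]
}}

```text
clock: 6.38
tcp_pos: [0.4646, 0.1606, 0.1233]
orientation: [0.002, 0.746, 0.666, 0.002]
wrist_force: [0.7, 0.1, -0.0]
finger_gap: 0.0426
grip_force: 0.0
```

Run:
```python
from h import *
print(env.get_state()["joint_pos"].round(2))
t=env.read_camera("top")
for d in env.regions_of("butter_pack",t)[:2]: print(rect(d["mask"],t,.037))
for d in env.regions_of("bay_liner",t)[:1]: print(rect(d["mask"],t,.001))
print([(np.round(d["centre"],3)) for d in env.landmark_of("butter_pack",t)[:3]])
goto(.3985,.005,.115,83.4)
```

```text
[ 0.17  0.21 -0.36  0.99 -0.    1.85]
((525.283447265625, 633.8609619140625), (112.0803451538086, 76.98352813720703), 82.5731201171875)
((474.4864807128906, -4.925937652587891), (73.1230239868164, 109.26896667480469), 84.54582977294922)
((624.910400390625, -22.71503448486328), (81.0727310180664, 88.5376205444336), 84.6588134765625)
[array([0.526, 0.646, 0.001]), array([ 0.472, -0.005, -0.002])]
t 6.58 tcp [462.5 159.8 120.4] yaw -6.4 F [ 0.3 -0.6 -0.5] gap 0.043
 shift [-161.   -46.2    5.5] turn -8.98
```

>>> {"op": "move_arm", "data": {
  "targets": [
    [[-35,-15,0],[0,0,-1.0],0.0],
    [[-70,-30,0],[0,0,-2.0],0.0],
    [[-105,-46,0],[0,0,-3.0],0.0],
    [[-140,-52,0],[0,0,-4.0],0.0],
    [[-161,-52,0],[0,0,-5.0],0.0]
  ]
}}

```text
clock: 7.2
tcp_pos: [0.3916, 0.0035, 0.1201]
orientation: [-0.0, 0.394, 0.919, -0.0]
wrist_force: [0.6, -0.1, 0.5]
finger_gap: 0.0426
grip_force: 0.0
```

Run:
```python
from h import *
goto(.3965,.005,.010,83.4)
```

```text
t 7.2 tcp [391.6   3.5 120.1] yaw 43.6 F [ 0.6 -0.1  0.5] gap 0.043
 shift [ -2.4   4.7 110.1] turn -3.98
```

>>> {"op": "move_arm", "data": {
  "targets": [
    [[-2,2,0],[0,0,-1.0],0.0],
    [[-2,4,10],[0,0,-2.0],0.0],
    [[-2,4,20],[0,0,-3.0],0.0],
    [[-2,4,50],[0,0,-4.0],0.0],
    [[-2,4,80],[0,0,-4.0],0.0]
  ]
}}

```text
clock: 7.82
tcp_pos: [0.3971, 0.0059, 0.0396]
orientation: [0.0, 0.057, 0.998, -0.0]
wrist_force: [0.0, -0.4, -0.2]
finger_gap: 0.0429
grip_force: 0.0
```

Run:
```python
from h import *
goto(.3965,.005,.010,83.4)
```

```text
t 7.83 tcp [397.1   5.9  39.6] yaw 83.5 F [ 0.  -0.4 -0.2] gap 0.043
 shift [ 0.5 -0.9 29.6] turn 0.01
```

>>> {"op": "move_arm", "data": {
  "targets": [
    [[0,-1,27],[0,0,0],0.0],
    [[-3,-1,29],[0,0,0],0.0],
    [[-12,-1,29],[0,0,0],0.0],
    [[-22,-1,29],[0,0,0],0.0],
    [[-32,-1,29],[0,0,0],0.0]
  ]
}}

```text
clock: 8.45
tcp_pos: [0.4299, 0.0019, 0.0123]
orientation: [0.0, 0.057, 0.998, -0.0]
wrist_force: [-2.1, 0.6, 1.5]
finger_gap: 0.0427
grip_force: 1.2
```

>>> {"op": "move_arm", "data": {
  "targets": [
    [[-12,0,0],[0,0,0],0.0],
    [[-24,0,0],[0,0,0],0.0],
    [[-36,0,0],[0,0,0],0.0],
    [[-46,0,0],[0,0,0],0.0],
    [[-56,0,0],[0,0,0],0.0]
  ]
}}

```text
clock: 9.07
tcp_pos: [0.4849, -0.0043, 0.0114]
orientation: [-0.0, 0.057, 0.998, 0.0]
wrist_force: [-2.4, -0.6, 1.6]
finger_gap: 0.0427
grip_force: 1.2
```

Run:
```python
from h import *
goto(.5684,-.0151,.010,83.4)
for n in ["top","side"]:
  t=env.read_camera(n)
  for d in env.regions_of("butter_pack",t)[:2]: print(rect(d["mask"],t,.037))
  print([(np.round(d["centre"],3)) for d in env.landmark_of("butter_pack",t)[:3]])
  if n=="top": cv2.imwrite("pics/t5.png",cv2.resize(t["pixels"][150:330,260:460,::-1],None,fx=3.3,fy=3.3))
```

```text
t 9.07 tcp [484.9  -4.3  11.4] yaw 83.5 F [-2.4 -0.6  1.6] gap 0.043
 shift [-84.2  -1.2   1.4] turn 0.01
((524.802001953125, 634.7854614257812), (110.17324829101562, 74.33329010009766), 83.62906646728516)
[array([0.529, 0.643, 0.001])]
((552.7860717773438, 15.045913696289062), (90.35102844238281, 135.56524658203125), 17.5955810546875)
((519.6965942382812, 656.03271484375), (119.73408508300781, 83.069091796875), 84.72029876708984)
[array([ 0.549, -0.012,  0.002]), array([0.639, 0.205, 0.   ])]
```

View pics/t5.png

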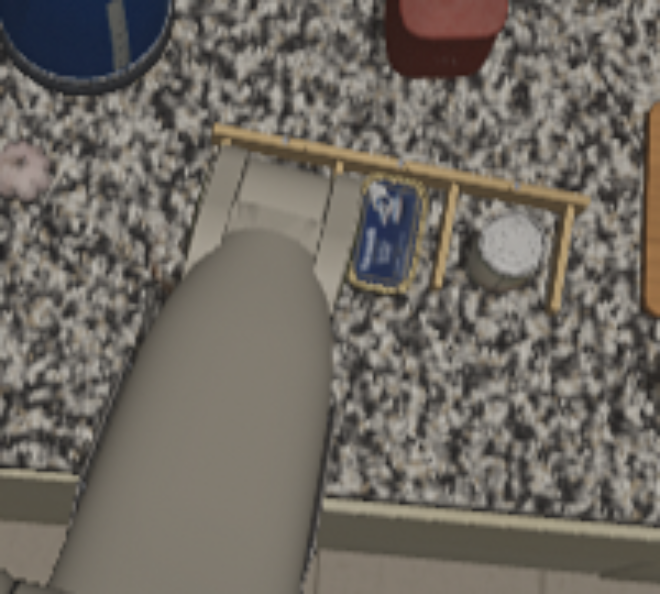

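The arm hides the pack in the top view. The side view puts it at (0.549, -0.012), on the bay line, so I'll keep going with moderate steps.

>>> {"op": "move_arm", "data": {
  "targets": [
    [[-8,0,0],[0,0,0],0.0],
    [[-17,0,0],[0,0,0],0.0],
    [[-26,0,0],[0,0,0],0.0],
    [[-35,-1,0],[0,0,0],0.0],
    [[-44,-1,0],[0,0,0],0.0]
  ]
}}

```text
clock: 10.0
tcp_pos: [0.5286, -0.0104, 0.0115]
orientation: [-0.0, 0.057, 0.998, 0.0]
wrist_force: [-1.3, 0.5, 0.4]
finger_gap: 0.0427
grip_force: 1.0
```

Run:
```python
from h import *
goto(.5684,-.0151,.010,83.4)
t=env.read_camera("side")
print([(np.round(d["centre"],3)) for d in env.landmark_of("butter_pack",t)[:3]])
t=env.read_camera("wrist"); cv2.imwrite("pics/w6.png",t["pixels"][:,:,::-1])
```

```text
t 10.0 tcp [528.6 -10.4  11.5] yaw 83.4 F [-1.3  0.5  0.4] gap 0.043
 shift [-40.1  -0.1   1.5] turn 0.0
[array([0.526, 0.64 , 0.001]), array([ 0.59 , -0.019,  0.003])]
```

View pics/w6.png

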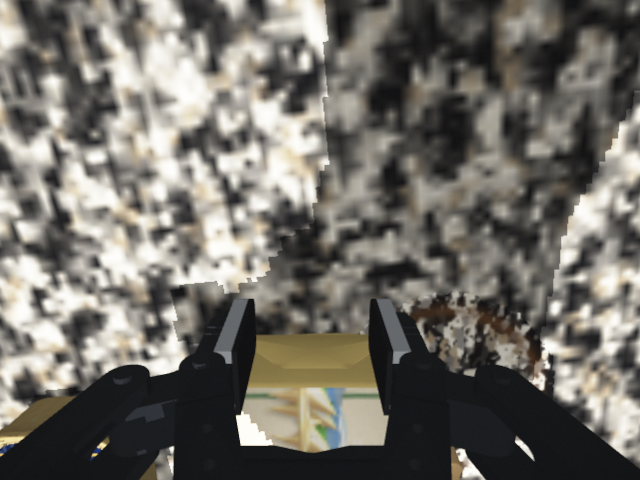

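The wrist view shows the short end flush on both fingers, with low force.

>>> {"op": "move_arm", "data": {
  "targets": [
    [[-8,0,0],[0,0,0],0.0],
    [[-15,0,0],[0,0,0],0.0],
    [[-22,0,0],[0,0,0],0.0],
    [[-28,0,0],[0,0,0],0.0],
    [[-32,0,0],[0,0,0],0.0]
  ]
}}

```text
clock: 10.78
tcp_pos: [0.5602, -0.014, 0.0115]
orientation: [-0.0, 0.057, 0.998, 0.0]
wrist_force: [-1.8, -0.9, 0.9]
finger_gap: 0.0428
grip_force: 1.1
```

>>> {"op": "move_arm", "data": {
  "targets": [
    [[-1,0,0],[0,0,0],0.0],
    [[-2,0,0],[0,0,0],0.0],
    [[-3,0,0],[0,0,0],0.0],
    [[-4,0,0],[0,0,0],0.0]
  ]
}}

```text
clock: 11.28
tcp_pos: [0.5638, -0.0143, 0.0115]
orientation: [0.0, 0.057, 0.998, 0.0]
wrist_force: [-2.1, 0.7, 1.0]
finger_gap: 0.0426
grip_force: 0.9
```

>>> {"op": "move_arm", "data": {
  "targets": [
    [[-1,0,0],[0,0,0],0.0],
    [[-2,0,0],[0,0,0],0.0],
    [[-2,0,0],[0,0,0],0.0]
  ]
}}

```text
clock: 11.65
tcp_pos: [0.5648, -0.0144, 0.0114]
orientation: [-0.001, 0.057, 0.998, 0.0]
wrist_force: [-5.1, 0.3, 3.8]
finger_gap: 0.0428
grip_force: 2.5
```

>>> {"op": "move_arm", "data": {
  "targets": [
    [[-1,0,0],[0,0,0],0.0],
    [[-1,0,0],[0,0,0],0.0]
  ]
}}

```text
clock: 11.9
tcp_pos: [0.5648, -0.0144, 0.0113]
orientation: [-0.002, 0.057, 0.998, 0.0]
wrist_force: [-7.2, 0.9, 5.2]
finger_gap: 0.043
grip_force: 3.7
```

>>> {"op": "move_arm", "data": {
  "targets": [
    [[-1,0,0],[0,0,0],0.0],
    [[-1,0,0],[0,0,0],0.0]
  ]
}}

```text
clock: 12.15
tcp_pos: [0.5648, -0.0144, 0.0112]
orientation: [-0.003, 0.057, 0.998, 0.0]
wrist_force: [-9.4, 0.3, 6.9]
finger_gap: 0.043
grip_force: 4.8
```

The pack has stopped against the rail. The TCP is stalled and the force is climbing steadily. I'll back off and check.

>>> {"op": "move_arm", "data": {
  "targets": [
    [[8,0,0],[0,0,0],0.0],
    [[25,0,-2],[0,0,0],0.0],
    [[45,0,-40],[0,0,0],0.0],
    [[70,0,-90],[0,0,0],0.0],
    [[110,0,-120],[0,0,0],0.0]
  ]
}}

```text
clock: 12.78
tcp_pos: [0.4607, -0.0028, 0.1342]
orientation: [0.003, 0.057, 0.998, -0.0]
wrist_force: [-0.4, 0.0, 0.4]
finger_gap: 0.0429
grip_force: 0.0
```

>>> {"op": "move_arm", "data": {
  "targets": [
    [[0,55,0],[0,0,0],0.0],
    [[0,110,0],[0,0,0],0.0],
    [[0,165,0],[0,0,0],0.0],
    [[0,220,0],[0,0,0],0.0],
    [[0,220,0],[0,0,0],0.0]
  ]
}}

```text
clock: 13.4
tcp_pos: [0.4846, 0.2199, 0.1318]
orientation: [0.002, 0.054, 0.999, 0.001]
wrist_force: [0.2, -0.1, 0.2]
finger_gap: 0.0428
grip_force: 0.0
```

Run:
```python
from h import *
print(env.get_state()["tcp_pos"])
t=env.read_camera("top")
for n,z in [("butter_pack",.037),("pack_rack",.03)]:
    for d in env.regions_of(n,t)[:2]: print(n,rect(d["mask"],t,z))
for n in ["butter_pack","rack_back","fish_tin","food_can","garlic","glass","mug"]:
    print(n,[(np.round(d["centre"],3),round(d["confidence"],2)) for d in env.landmark_of(n,t)[:2]])
cv2.imwrite("pics/t7.png",cv2.resize(t["pixels"][170:270,300:460,::-1],None,fx=5,fy=5))
```

```text
[0.48462393 0.21991731 0.13181079]
butter_pack ((624.7001342773438, -23.247840881347656), (73.98622131347656, 108.47714233398438), 81.10826110839844)
butter_pack ((523.9026489257812, 634.721435546875), (107.1847152709961, 74.40206909179688), 83.05342864990234)
pack_rack ((625.9246826171875, -124.21165466308594), (332.52618408203125, 117.20897674560547), 82.48304748535156)
butter_pack [(array([0.532, 0.641, 0.002]), 0.87)]
rack_back [(array([ 0.67 , -0.127, -0.005]), 0.96), (array([ 0.617, -0.449,  0.012]), 0.45)]
fish_tin [(array([ 0.609, -0.122, -0.001]), 0.83)]
food_can [(array([ 0.595, -0.218,  0.001]), 0.82)]
garlic [(array([0.642, 0.204, 0.006]), 0.52), (array([ 0.595, -0.221,  0.001]), 0.38)]
glass [(array([ 0.496, -0.404,  0.   ]), 0.79)]
mug [(array([ 0.507,  0.489, -0.003]), 0.95)]
```

View pics/t7.png

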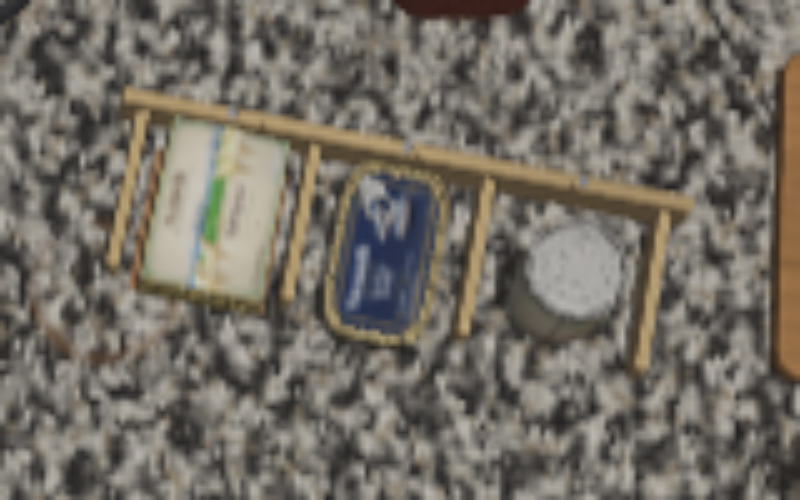

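The crop shows the pack straight and centred in the lined bay. Its inner end is at the rail, px (175,118)–(288,140), and nothing else has moved. I'll hand it in.

```bash
python3 -c "
from workcell import env
print(env.hand_in())"
```

```text
the job is handed in; nothing more can be done
None
```

I pushed the butter pack into the lined left bay and handed the job in; no verdict came back. The last picture shows it straight and centred, up against the back rail. The other things I re-measured were within about 6 mm of their starting readings, and the lemon was not re-measured but nothing came near it.

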